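Set the air regulator and snap its test-stud cap on

ROBOT

A 7-joint arm with a two-finger parallel gripper is mounted at the origin on a cart in front of the work surface, level with it; the furniture and walls round the work are solid. World frame = base frame: x ahead of the robot, y to its left, z up, the work surface at z = 0. Lengths are in m, angles in rad, forces in N, time in s.
With the tool pointing down it reaches from about 0.4 to 0.85 m from the base axis. Payload 4.5 kg.
Tool frame: the origin (TCP) lies midway between the tips of the shut fingers; the grasp point (between the pads) lies 19 mm behind it; z points along the fingers, y is the direction in which the jaws open and shut (so a half turn about z gives the same grasp; the last joint's range is limited). The gripper opens to 88 mm and grips with 3 to 60 N. Pads are 18 mm wide; open, the fingers measure 123 mm over their backs; the gripper's body (75 mm by 187 mm) begins 45 mm behind the grasp point.
Start: joints at [-1.1, 0.689, -0.195, 1.565, 0.157, 0.902, -0.215], TCP at [0.264, 0.566, 0.239] pointing down, gripper open.
Joint ranges: [-3.01, 3.01], [-0.46, 2.08], [-1.47, 1.51], [0.13, 2.56], [-1, 4.14], [0.04, 2.09], [-2.66, 2.66]. Speed limits (rad/s): [2.57, 2.57, 3.14, 3.14, 3.14, 3.14, 3.14].

INTERFACE

Orientations are given as a unit quaternion [x, y, z, w].
In Python, from plant import r gives the robot as it stands. The module is installed in compiled form; this text tells all that it offers.
- The arm moves only by the tool carry_out, never from a script. Its argument "commands" is a list of rows, each a list of 6 numbers: the shift along the tool's x, y, z in m, then the turn, a rotation vector about the tool's x, y, z in degrees. In form: [[dx, dy, dz, wx, wy, wz], ...]. A call has 1 to 12 rows; each row is the pose to reach, as a shift and turn from the pose commanded when the call began, along the tool's axes at that moment; what a row does not reach only later rows make up. A row lasts 1/10 s, in which the tool goes at most 50 mm and 8.59 degrees, less where a joint would pass 70% of its speed; a pose out of reach is approached as far as the arm can. A call with a gripper value outside its range is refused whole. "fingers" is the closure in counts, from 0 (fully open) to 255 (shut), set as the call begins (left out, the last holds). The fingers move at their own pace and stop on an object; "grip_force" is the grip in N (left out, the last holds). Time passes only in rows, so rows that repeat a pose let the fingers close. It gives the time, the measured TCP pose, the force and the opening at its end, in the units of the state.
- r.get_state(): the state, without advancing time (a new reading comes with each control period).
- r.snapshot(name): name is "scene" or "side" or "wrist"; returns a dict with "img" (480x640x3 uint8, blue, green, red), "intrinsics" (3x3 intrinsics, pixels), "extrinsics" (4x4, takes a point from camera to world coordinates); the wrist camera has in their place "tool_from_camera" (4x4, takes a point from camera to tool coordinates, whose origin is the TCP and whose axes are the flange's). Camera axes: x right, y down, z forward; pixel columns grow to the right and rows downward; lengths in m; the calibration is good to about 2 mm. A picture is of the moment at which its call begins: read the wrist's pose just before it. There is no depth.
- r.finish_job(): hands the job in, once; it reports no verdict.
Trained networks look in a picture, given as the dict that the camera call returned (one of the last four; its "shot" number tells which), for a name from the list of things; names that differ only in an ending like _2 or _b are one class to them, and where a whole thing is asked for, a point or a joint stands for the part that bears it (a point fixed in the world has none). Each returns a list of dicts, best first, with "p" (0 to 1); they miss things now and then, are a little off and sometimes report something else, mostly with a low value. They report only what shows in the picture. A call takes as long as a camera call. They do not tell look-alikes from the thing itself.
- r.spot_in(picture, label): "xyz" ([x, y, z] in m, in world coordinates, good to about 4 mm: the middle of the surface that is visible of it).
- r.spot_point(picture, label): "xyz" ([x, y, z] in m, in world coordinates, good to about 4 mm: a listed point, or the origin of a listed thing).
The state is a dict: "clock": time; "q": joint angles; "qd": joint speeds; "joint_torque": joint torques, N m; "tool_pos": TCP position; "eef_rot": TCP orientation; "contact_force": force on the tool from outside, world axes, zero at the start; "moment": the same for the moment, N m; "opening": opening from 0.0 (shut) to 1.0 (fully open).
Only numpy, scipy, OpenCV 4.12 (cv2) and the standard library are available. Lean on these libraries where they do the work, as an engineer would, in place of code of your own. Each camera call takes 0.05 s, during which the arm holds its last target.

TASK

Finish adjusting the air regulator on the desk: first turn its bar knob until the pointer lines up with the raised rib on the index ring around it. Then pick up the loose snap cap and press it, mouth down, onto the regulator's bare test stud until it clicks home, and keep pressing it down against the stud: the program finishes while the robot is still pushing the cap down with at least 5 N. Leave the thermometer, the roll of tape and the spring clamp where they are.

Things in the scene. Friction and masses are not known exactly. Their poses are not given: they have to be found in the camera images.
- regulator: Air regulator: an grey block, 90 (x) x 190 (y) x 40 mm high, on a dark base plate 110 x 206 mm, fixed on the desk; brass hose ports stick out 20 mm at both y ends. Origin at the centre of its underside, z up; the knob's axis is at its local (0, +55 mm), the stud's axis at its local (0, -55 mm).
- knob (a joint): Angle of the black bar knob (rad). Grows as the knob turns clockwise seen from above; at 0 the pointer is along the regulator's local -x. Stops at -1.0 and 1.3. It turns with 0.05 N m of friction and stays where it is left.
- knob_grip (a point): Point on the knob's vertical axis at grip height, 11 mm below the top of the knob's bar. The bar is 44 mm long, 14 mm thick and stands 28 mm up from a disc of 48 mm diameter; take it across its thickness. The bar lies along the line from this point to pointer_tip; its x axis lies along the bar, away from the pointer.
- pointer_tip (a point): Tip of the small steel pointer on the knob's disc, 30 mm from the knob's axis, at one end of the bar; it turns with the knob.
- index_mark (a point): Where the pointer's tip is when the knob is set right: 30 mm from the knob's axis, 2 mm inside the one raised aluminium rib (9 x 5 mm, 10 mm above the block) of the dark steel index ring (82 mm diameter, 4 mm high) that lies fixed on the block round the knob.
- stud_seat (a point): Centre of the stud's seat: the top face of the round aluminium flange (43 mm diameter) on the stud's axis, 16 mm above the block; z up. The bare steel stud, 19 mm diameter with a tapered nose of 12 mm, stands 16 mm up from it and carries four spring balls that stick out to 25 mm diameter, 8.4 mm above the seat.
- stud_tip (a point): Top of the stud, 16 mm above the seat. Pushed over it, the cap's lip meets the balls with the cap's rim about 13 mm above the seat; the push needed rises to about 10 N (rim 9 to 10 mm up), then drops suddenly and turns into a pull toward the seat as the balls jump over the lip (the click, rim about 6 mm up). Home, the rim rests on the seat and the balls no longer touch the lip.
- snap_cap: Loose grey snap cap, standing mouth down on the desk: ribbed cylinder 32 mm diameter, 36 mm high in all, with a flared skirt of 40 mm diameter on its lowest 7 mm; 30 g. Origin at the centre of its lower rim (the mouth), z up. Bore 27 mm wide and 18 mm deep, with an inward lip 21 mm wide and 3 mm thick at the mouth.
- thermometer: White thermometer block, 50 x 62 x 18 mm, lying on the desk; bystander. Origin under its centre.
- masking_tape: Roll of masking tape lying flat, 94 mm diameter, 25 mm high; bystander. Origin under its centre.
- spring_clamp: Black spring clamp lying on the desk, 44 x 112 x 20 mm; bystander. Origin under its centre.
Mind the look-alikes: they are no part of the job. Several things have the shape of the snap_cap; the one meant has the colours described above.

How it is judged:
On the way, in this order (a step that is already met when the one before it is completed fails the run):
1. the knob's pointer is lined up with the rib on the index ring (distance between pointer_tip and index_mark below 0.0035 m), for 0.3 s.
2. the cap has clicked home on the stud (horizontal distance between snap_cap and stud_seat below 0.003 m and z of snap_cap in the frame of stud_seat between -0.002 and 0.002 m and angle between snap_cap's own z axis and vertical below 0.1 rad), for 0.2 s.
At the end, for the whole second after the job is handed in: The pointer's tip is within 3.5 mm (about 7 degrees) of the index mark; the cap is upright (within 0.1 rad) on the stud, its centre within 3 mm and its rim within 2 mm of the seat; the robot is still pressing it onto the stud with at least 3.5 N (all of step 2 and distance between pointer_tip and index_mark below 0.0035 m and contact force between snap_cap and regulator above 3.5 N and contact force between any of the fingers, the arm and snap_cap above 2 N); the arm keeps its last pose, push and grip.
It fails at once if the thermometer was pushed more than 25 mm from its place (distance of thermometer from where it was at the start of the episode above 0.025 m).
It fails at once if the roll of tape was pushed more than 25 mm from its place (distance of masking_tape from where it was at the start of the episode above 0.025 m).
It fails at once if the spring clamp was pushed more than 25 mm from its place (distance of spring_clamp from where it was at the start of the episode above 0.025 m).
It also fails if it takes over 61 s, if anything falls off the work surface, if the arm or the gripper's body presses on something with over 40 N, if the wrist force passes 120 N, or if a joint passes its speed limit or range.

## Working session

There is one attempt and no reset: what is moved stays moved. The work goes in short steps, Python scripts to look and compute and a tool call to move; the robot and the scene stay as the last step left them, time stands still between calls to the robot, and variables do not carry over. Pictures are saved under pics/ and viewed, and the job is handed in when it is done.

Besides the shell and the picture viewer there is one more tool, called after "Request:" as name(argument=value, ...), one argument or row to a line, values as JSON. carry_out: Moves the arm, as the interface text tells. Its arguments: {"type":"object","properties":{"commands":{"type":"array","items":{"type":"array","items":{"type":"number"}}},"fingers":{"type":"number"},"grip_force":{"type":"number"}},"required":["commands"]}

```bash
mkdir -p pics; ls; cat > h.py <<'E'
import numpy as np,cv2
from plant import r
from scipy.spatial.transform import Rotation as R
np.set_printoptions(precision=4,suppress=True)
def snap(n,f):
    s=r.get_state(); p=r.snapshot(n); cv2.imwrite('pics/'+f,p['img'])
    if n=='wrist':
        T=np.eye(4);T[:3,:3]=R.from_quat(s['eef_rot']).as_matrix();T[:3,3]=s['tool_pos']
        p['E']=T@p['tool_from_camera']
    else: p['E']=np.array(p['extrinsics'])
    return p
def ray(p,u,v,z):
    K=np.array(p['intrinsics']);d=p['E'][:3,:3]@np.linalg.inv(K)@[u,v,1];o=p['E'][:3,3]
    return o+d*(z-o[2])/d[2]
def proj(p,x):
    K=np.array(p['intrinsics']);c=np.linalg.inv(p['E'])@np.r_[x,1];c=K@c[:3];return c[:2]/c[2]
def tool():
    s=r.get_state();return np.array(s['tool_pos']),R.from_quat(s['eef_rot'])
E
python3 - <<'E'
from h import *
s=r.get_state();print(s['clock'],s['tool_pos'],s['eef_rot'],s['opening'],R.from_quat(s['eef_rot']).as_matrix())
for n in ['scene','side']:
    p=snap(n,n+'0.png')
    for l in ['regulator','knob_grip','pointer_tip','index_mark','stud_seat','stud_tip','snap_cap','thermometer','masking_tape','spring_clamp']:
        for d in r.spot_point(p,l)[:4]:
            print(n,l,np.array(d['xyz']),round(d['p'],2),proj(p,d['xyz']).round())
E
```

```text
pics
0.0 [0.2642 0.5657 0.2379] [ 0.2166  0.9763 -0.0009 -0.0001] 1.0012513272285652 [[-0.9061  0.423  -0.0006]
 [ 0.423   0.9061 -0.0017]
 [-0.0002 -0.0018 -1.    ]]
scene knob_grip [ 0.5837 -0.0173  0.0684] 0.75 [356. 267.]
scene knob_grip [ 0.7663 -0.2288  0.    ] 0.62 [506. 290.]
scene pointer_tip [ 0.555  -0.03    0.0518] 0.62 [354. 284.]
scene index_mark [0.5671 0.0033 0.0513] 0.68 [341. 276.]
scene snap_cap [0.4945 0.2867 0.0013] 0.86 [201. 276.]
scene snap_cap [0.5091 0.1863 0.0014] 0.76 [244. 286.]
scene snap_cap [ 0.5425  0.1205 -0.0033] 0.73 [282. 291.]
scene snap_cap [ 0.5538 -0.0282  0.0539] 0.66 [353. 283.]
scene thermometer [ 0.4305  0.1666 -0.0016] 0.77 [223. 309.]
scene masking_tape [ 0.7847 -0.05    0.0022] 0.63 [422. 261.]
scene spring_clamp [ 0.7651 -0.2275 -0.0008] 0.79 [505. 290.]
side regulator [ 0.5678 -0.0702  0.0021] 0.71 [339. 239.]
side knob_grip [ 0.5787 -0.0232  0.0658] 0.71 [334. 225.]
side knob_grip [ 0.7698 -0.2275  0.0011] 0.59 [261. 202.]
side pointer_tip [ 0.5561 -0.0311  0.0488] 0.65 [344. 230.]
side index_mark [0.569  0.0057 0.0496] 0.62 [337. 239.]
side stud_seat [ 0.559  -0.1282  0.0534] 0.84 [344. 206.]
side stud_seat [ 0.5567 -0.1262  0.0701] 0.34 [346. 200.]
side stud_tip [ 0.5575 -0.1244  0.0695] 0.93 [345. 201.]
side snap_cap [0.5414 0.1227 0.0018] 0.92 [348. 294.]
side snap_cap [0.5858 0.3263 0.0029] 0.85 [316. 375.]
side snap_cap [0.5119 0.1869 0.0018] 0.78 [364. 318.]
side snap_cap [ 0.5095  0.3678 -0.001 ] 0.71 [366. 402.]
side thermometer [ 0.4292  0.1664 -0.001 ] 0.7 [410. 314.]
side thermometer [ 0.5608 -0.1262  0.0689] 0.16 [344. 201.]
side masking_tape [ 0.7784 -0.0502  0.0021] 0.74 [243. 239.]
side spring_clamp [ 0.7698 -0.2269 -0.0022] 0.95 [261. 203.]
```

View pics/scene0.png

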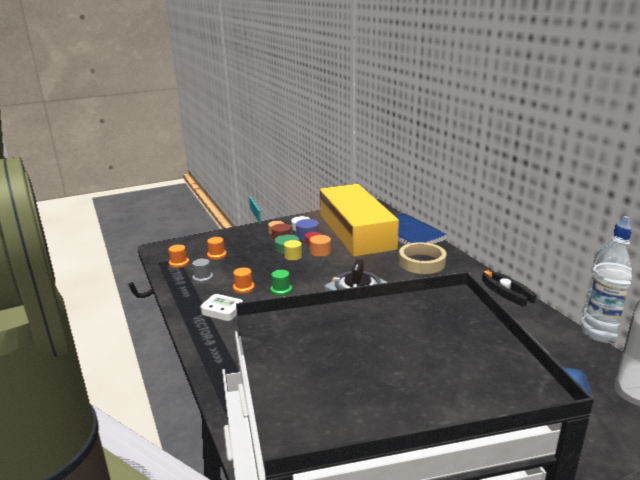

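View pics/side0.png

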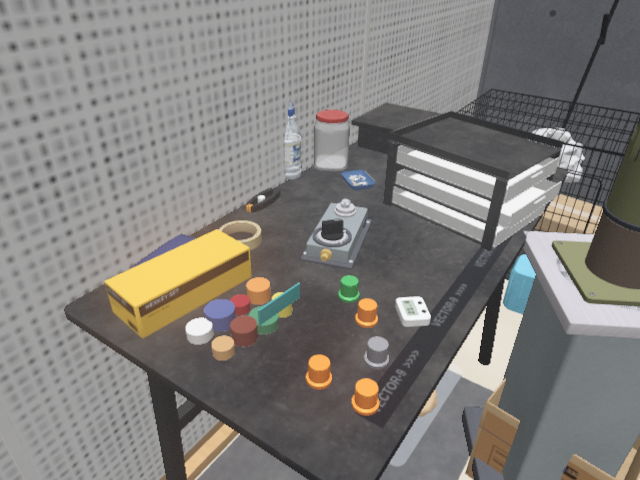

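```bash
python3 - <<'E'
from h import *
p=snap('side','side1.png')
for u,v in [(377,361),(389,205),(492,246),(200,338),(250,285),(252,250),(390,150)]: print(u,v,ray(p,u,v,0))
print(p['E'])
im=p['img'];a=cv2.resize(im[180:280,290:510],None,fx=3.6,fy=3.6,interpolation=2);b=cv2.resize(im[310:420,290:440],None,fx=3,fy=3,interpolation=2)
b=cv2.copyMakeBorder(b[:220],0,0,0,a.shape[1]-b.shape[1],0);cv2.imwrite('pics/crop1.png',np.vstack([a,b]))
E
```

```text
377 361 [0.4916 0.2863 0.    ]
389 205 [ 0.4487 -0.2481  0.    ]
492 246 [ 0.232  -0.0799  0.    ]
200 338 [0.7851 0.2619 0.    ]
250 285 [0.7305 0.1106 0.    ]
252 250 [ 0.7499 -0.0107  0.    ]
390 150 [ 0.4289 -0.619   0.    ]
[[-0.9967 -0.0551  0.0597  0.5518]
 [-0.0799  0.5336 -0.8419  0.8495]
 [ 0.0146 -0.8439 -0.5363  0.5747]
 [ 0.      0.      0.      1.    ]]
```

View pics/crop1.png

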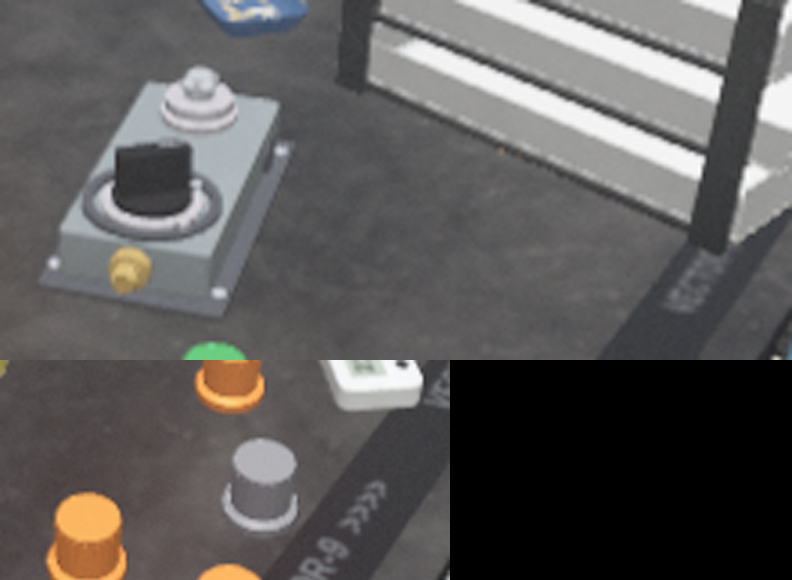

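```bash
python3 - <<'E'
from h import *
p=snap('wrist','w0.png');print(p['tool_from_camera'],p['intrinsics'])
p=snap('side','side2.png')
# tower height: corner (0.232,-0.08)
for z in (.1,.15,.2,.25): print(z,proj(p,[.449,-.248,z]),proj(p,[.232,-.08,z]))
E
```

```text
[[-0.0002 -0.9583 -0.2859  0.0728]
 [ 1.     -0.0005  0.0011 -0.0001]
 [-0.0012 -0.2859  0.9583 -0.1455]
 [ 0.      0.      0.      1.    ]] [[412.674    0.     317.1986]
 [  0.     412.674  243.8135]
 [  0.       0.       1.    ]]
0.1 [392.8031 168.0391] [501.9588 205.5423]
0.15 [394.9051 148.2531] [507.341  183.6891]
0.2 [397.1079 127.5188] [513.0224 160.6207]
0.25 [399.4188 105.7662] [519.0289 136.2328]
```

View pics/w0.png

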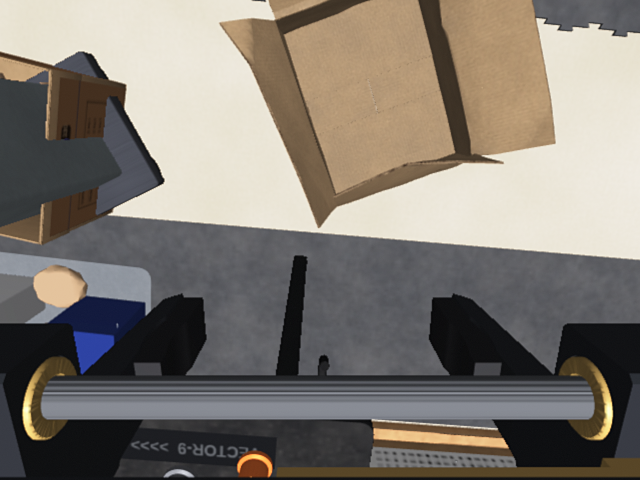

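Request:
carry_out(
  commands=[
    [-0.54,-0.39,0,0,0,-46],
    [-0.54,-0.39,0,0,0,-46],
    [-0.54,-0.39,0,0,0,-46],
    [-0.54,-0.39,0,0,0,-46],
    [-0.54,-0.39,0,0,0,-46],
    [-0.54,-0.39,0,0,0,-46],
    [-0.54,-0.39,0,0,0,-46],
    [-0.54,-0.39,0,0,0,-46],
    [-0.54,-0.39,0,0,0,-46],
    [-0.54,-0.39,0,0,0,-46],
    [-0.54,-0.39,0,0,0,-46],
    [-0.54,-0.39,0,0,0,-46],
  ],
)

```text
clock: 2.45
tool_pos: [0.5574, 0.0402, 0.2389]
eef_rot: [-0.182, 0.983, 0.0, 0.0]
contact_force: [0.9, 0.3, 0.8]
opening: 0.998
```

Request:
carry_out(
  commands=[
    [-0.02,-0.068,0,0,0,0],
    [-0.02,-0.068,0,0,0,0],
    [-0.02,-0.068,0,0,0,0],
    [-0.02,-0.068,0,0,0,0],
  ],
)

```text
clock: 2.85
tool_pos: [0.5991, -0.0134, 0.2385]
eef_rot: [-0.182, 0.983, 0.001, -0.0]
contact_force: [0.0, 0.3, -1.0]
opening: 0.998
```

```bash
python3 - <<'E'
from h import *
s=r.get_state();print(s['clock'],s['q'],s['tool_pos'])
p=snap('wrist','w1.png')
for l in ['knob_grip','pointer_tip','index_mark','stud_seat','stud_tip']:
    for d in r.spot_point(p,l)[:2]:
        print(l,np.array(d['xyz']),round(d['p'],2),proj(p,d['xyz']).round())
E
```

```text
2.85 [ 0.2262  0.6876 -0.4958  1.6365  0.3885  0.9176  1.523 ] [ 0.5991 -0.0134  0.2385]
knob_grip [ 0.5831 -0.0237  0.0676] 0.88 [313. 194.]
pointer_tip [ 0.5552 -0.0292  0.0575] 0.62 [319. 156.]
pointer_tip [0.5696 0.0058 0.0502] 0.34 [353. 188.]
index_mark [0.5666 0.0059 0.0445] 0.7 [354. 183.]
stud_seat [ 0.5615 -0.1265  0.0597] 0.74 [195. 117.]
stud_tip [ 0.5591 -0.1323  0.0752] 0.98 [182. 110.]
```

View pics/w1.png

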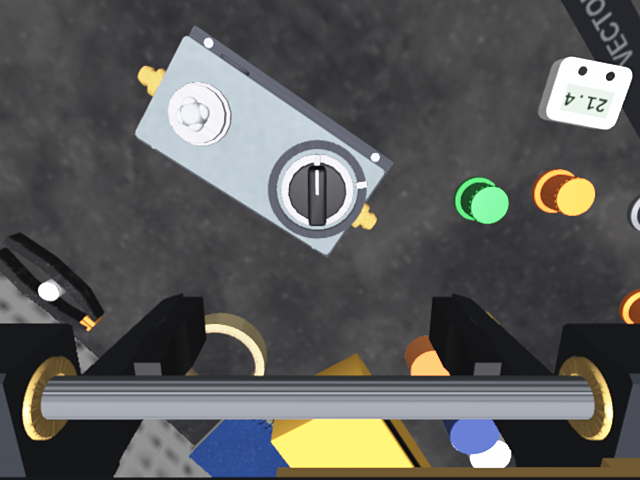

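```bash
python3 - <<'E'
from h import *
im=cv2.imread('pics/w1.png')
a=cv2.resize(im[130:250,255:385],None,fx=4.6,fy=4.6,interpolation=2)
cv2.imwrite('pics/c2.png',a)
b=cv2.resize(im[70:160,150:240],None,fx=6,fy=6,interpolation=2)
cv2.imwrite('pics/c3.png',b)
E
```

```text
(no output)
```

View pics/c2.png

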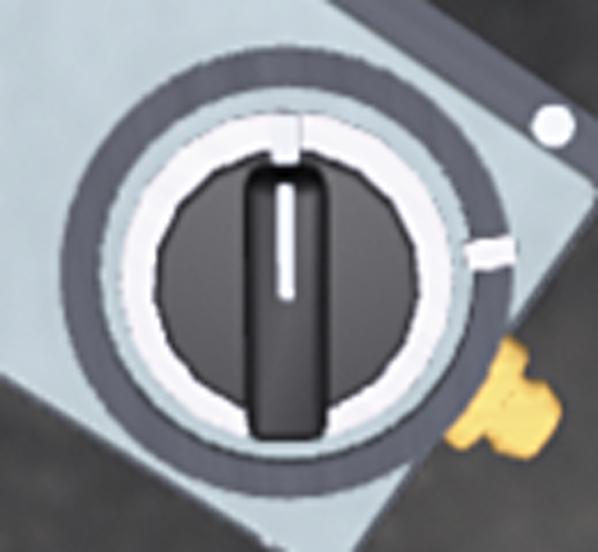

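View pics/c3.png

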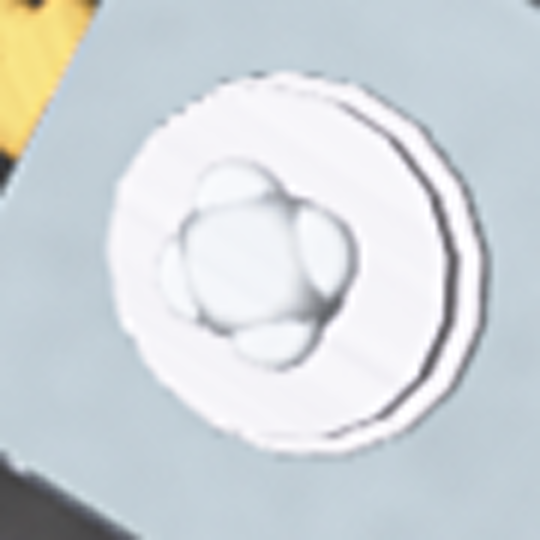

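```bash
python3 - <<'E'
from h import *
p=snap('wrist','w2.png')
c=ray(p,317.7,188.9,.044);m=ray(p,361.5,185.,.05);t=ray(p,317.2,160.2,.05);s=ray(p,196.8,113,.056)
a=lambda v:np.degrees(np.arctan2(v[1],v[0]))
print(c,m,t,s,a(m-c),a(t-c),np.hypot(*(m-c)[:2]),np.hypot(*(t-c)[:2]),np.hypot(*(s-c)[:2]),a(c-s))
P,Q=tool();print(P, Q.inv().apply(c-P),a(Q.apply([1,0,0])))
E
```

```text
[ 0.5816 -0.0195  0.044 ] [0.565  0.0121 0.05  ] [ 0.5594 -0.0285  0.05  ] [ 0.5589 -0.1266  0.056 ] 117.72472542243317 -157.89467764126795 0.03576809713857355 0.023944597983811333 0.10949276069221398 78.03132671606558
[ 0.5992 -0.0131  0.2389] [0.0188 0.0003 0.1949] -158.9255757329938
```

Request:
carry_out(
  commands=[
    [0.018,0,0.05,0,0,-1],
    [0.018,0,0.1,0,0,-1],
    [0.018,0,0.14,0,0,-1],
    [0.018,0,0.165,0,0,-1],
    [0.018,0,0.18,0,0,-1],
    [0.018,0,0.185,0,0,-1],
    [0.018,0,0.185,0,0,-1],
    [0.018,0,0.185,0,0,-1],
  ],
  fingers=60,
  grip_force=20,
)

```text
clock: 4.0
tool_pos: [0.5838, -0.0203, 0.0551]
eef_rot: [-0.191, 0.982, -0.0, 0.001]
contact_force: [-0.4, -0.1, 0.3]
opening: 0.765
```

Request:
carry_out(
  commands=[
    [0,0,0,0,0,0],
    [0,0,0,0,0,0],
    [0,0,0,0,0,0],
    [0,0,0,0,0,0],
    [0,0,0,0,0,0],
    [0,0,0,0,0,0],
    [0,0,0,0,0,0],
    [0,0,0,0,0,0],
  ],
  fingers=255,
  grip_force=20,
)

```text
clock: 4.8
tool_pos: [0.5825, -0.02, 0.0537]
eef_rot: [-0.191, 0.982, 0.0, -0.0]
contact_force: [-0.7, 0.6, 1.0]
opening: 0.16
```

```bash
python3 - <<'E'
from h import *
p=snap('wrist','w3.png')
E
```

```text
(no output)
```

View pics/w3.png

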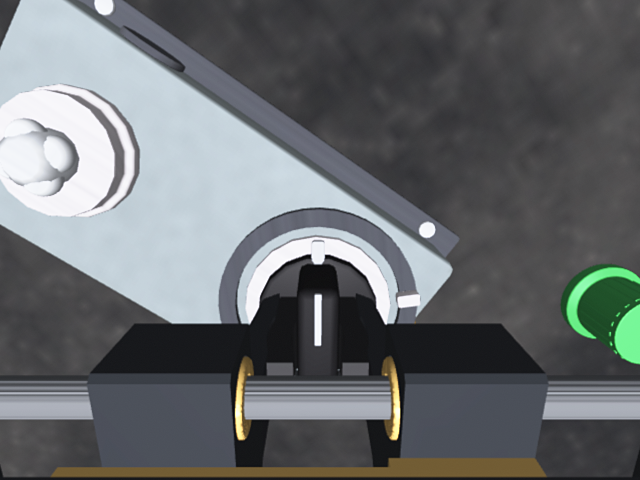

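Request:
carry_out(
  commands=[
    [0,0,0,0,0,8],
    [0,0,0,0,0,16],
    [0,0,0,0,0,24],
    [0,0,0,0,0,32],
    [0,0,0,0,0,40],
    [0,0,0,0,0,48],
    [0,0,0,0,0,56],
    [0,0,0,0,0,64],
    [0,0,0,0,0,72],
    [0,0,0,0,0,79],
    [0,0,0,0,0,84],
    [0,0,0,0,0,84],
  ],
)

```text
clock: 6.05
tool_pos: [0.5824, -0.0203, 0.0537]
eef_rot: [0.515, 0.857, -0.0, -0.0]
contact_force: [-1.0, 0.9, 1.7]
opening: 0.161
```

Request:
carry_out(
  commands=[
    [0,0,0,0,0,0],
    [0,0,0,0,0,0],
    [0,0,0,0,0,0],
  ],
)

```text
clock: 6.35
tool_pos: [0.5824, -0.0203, 0.0537]
eef_rot: [0.515, 0.857, 0.0, -0.0]
contact_force: [-0.9, 1.0, 1.6]
opening: 0.16
```

```bash
python3 - <<'E'
from h import *
p=snap('wrist','w4.png')
s=r.get_state();print(s['q'],s['tool_pos'],s['contact_force'])
E
```

```text
[-0.042   0.9036 -0.0034  1.8243  0.0053  0.4143  0.4401] [ 0.5824 -0.0203  0.0537] [-1.5044  0.9719  1.4947]
```

View pics/w4.png

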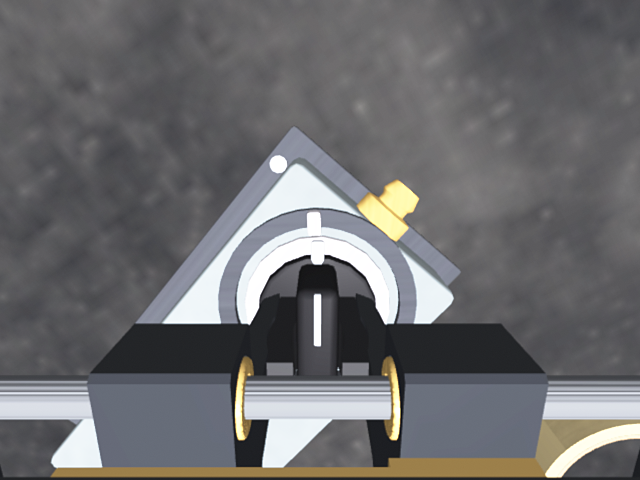

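Request:
carry_out(
  commands=[
    [0,0,0,0,0,-2],
    [0,0,0,0,0,-2],
    [0,0,0,0,0,-2],
    [0,0,0,0,0,-2],
    [0,0,0,0,0,-2],
  ],
)

```text
clock: 6.9
tool_pos: [0.5825, -0.0203, 0.0537]
eef_rot: [0.5, 0.866, -0.0, -0.0]
contact_force: [-1.9, 2.4, 2.6]
opening: 0.16
```

Request:
carry_out(
  commands=[
    [0,0,0,0,0,0],
    [0,0,0,0,0,0],
    [0,0,0,0,0,0],
    [0,0,0,0,0,0],
    [0,0,-0.03,0,0,0],
    [0,0,-0.07,0,0,0],
    [0,0,-0.11,0,0,0],
    [0,0,-0.15,0,0,0],
    [-0.03,0,-0.15,0,0,0],
    [-0.03,0,-0.15,0,0,0],
    [-0.03,0,-0.15,0,0,0],
  ],
  fingers=90,
)

```text
clock: 8.0
tool_pos: [0.5975, -0.0471, 0.2035]
eef_rot: [0.501, 0.866, -0.0, -0.0]
contact_force: [-0.0, 0.1, 0.1]
opening: 0.649
```

```bash
python3 - <<'E'
from h import *
p=snap('wrist','w5.png')
s=r.get_state();print(s['clock'],s['q'],s['tool_pos'],s['contact_force'],s['opening'])
for l in ['knob_grip','pointer_tip','index_mark']:
    for d in r.spot_point(p,l)[:2]:
        print(l,np.array(d['xyz']),round(d['p'],2),proj(p,d['xyz']).round())
E
```

```text
8.05 [ 0.0087  0.6945 -0.0144  1.6891  0.0125  0.7596  0.5116] [ 0.597  -0.0461  0.2031] [-0.2821  0.1478 -0.7551] 0.6494987312117418
knob_grip [ 0.5793 -0.0264  0.0676] 0.73 [308. 191.]
pointer_tip [0.5674 0.0088 0.0541] 0.87 [319. 135.]
pointer_tip [ 0.7699 -0.2306  0.0015] 0.55 [373. 444.]
index_mark [0.5677 0.0041 0.0478] 0.82 [316. 141.]
```

View pics/w5.png

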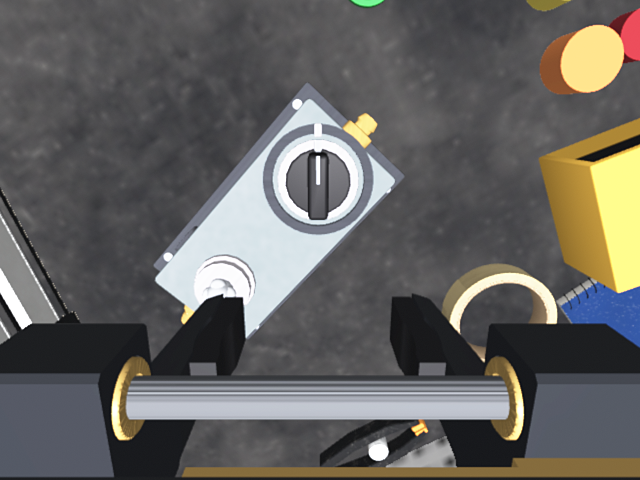

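The pointer (317,145) and rib (318,130) are in line with the bar (317,180), so the knob is set. Next I go over the grey cap.

Request:
carry_out(
  commands=[
    [0.31,0.077,0,0,0,0],
    [0.31,0.077,0,0,0,0],
    [0.31,0.077,0,0,0,0],
    [0.31,0.077,0,0,0,0],
    [0.31,0.077,0,0,0,0],
    [0.31,0.077,0,0,0,0],
    [0.31,0.077,0,0,0,0],
    [0.31,0.077,0,0,0,0],
    [0.31,0.077,0,0,0,0],
    [0.31,0.077,0,0,0,0],
    [0.31,0.077,0,0,0,0],
  ],
)

```text
clock: 9.3
tool_pos: [0.5103, 0.2583, 0.2037]
eef_rot: [0.502, 0.865, -0.0, 0.0]
contact_force: [0.3, 0.3, -0.6]
opening: 0.644
```

```bash
python3 - <<'E'
from h import *
p=snap('wrist','w6.png')
s=r.get_state();print(s['clock'],s['q'],s['tool_pos'],s['contact_force'],s['opening'])
for l in ['snap_cap']:
    for d in r.spot_point(p,l)[:5]:
        print(l,np.array(d['xyz']),round(d['p'],2),proj(p,d['xyz']).round())
E
```

```text
9.35 [-0.576   0.6621  0.0435  1.7736 -0.0401  0.707   0.0091] [0.5102 0.2587 0.2037] [0.0621 0.128  0.3499] 0.6446530602792415
snap_cap [0.5402 0.1259 0.0015] 0.91 [275. 344.]
snap_cap [0.4907 0.281  0.0003] 0.83 [310. 175.]
snap_cap [ 0.5803  0.3302 -0.0045] 0.73 [430. 176.]
snap_cap [0.5113 0.3725 0.0052] 0.7 [390.  86.]
snap_cap [ 0.5119  0.1875 -0.0001] 0.63 [279. 277.]
```

View pics/w6.png

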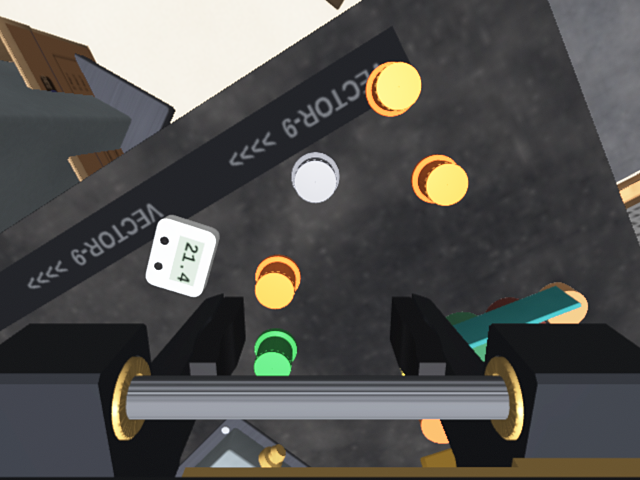

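Several cap-shaped things show: grey at (315,180), orange at (397,87), (445,184) and (275,290), and green at (273,360). Only the grey one fits the description, and I check it in a crop.

```bash
python3 - <<'E'
from h import *
im=cv2.imread('pics/w6.png')
cv2.imwrite('pics/c6.png',cv2.resize(im[135:225,265:365],None,fx=6,fy=6,interpolation=2))
E
```

```text
(no output)
```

View pics/c6.png

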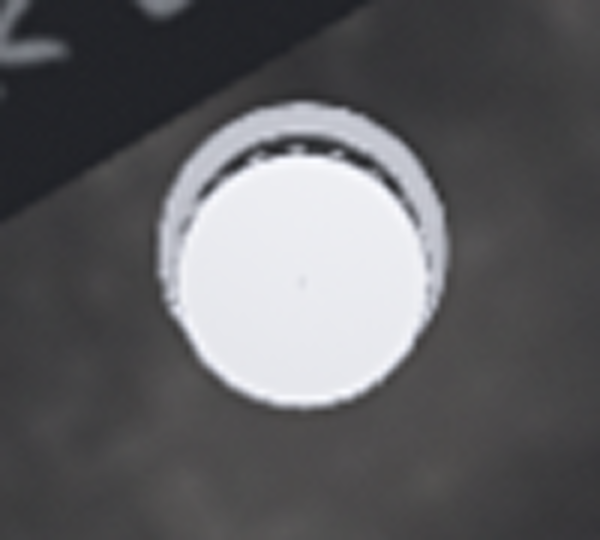

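```bash
python3 - <<'E'
from h import *
P,Q=tool()
p=snap('wrist','w7.png')
c=ray(p,315.5,182,.036);print(c,P,Q.inv().apply(c-P))
e=ray(p,315.6,152,.007);print(e,np.linalg.norm((e-c)[:2]))
E
```

```text
[0.4954 0.2835 0.036 ] [0.5101 0.259  0.2037] [ 0.0286 -0.0005  0.1677]
[0.4854 0.301  0.007 ] 0.02020000200518159
```

Request:
carry_out(
  commands=[
    [0.0286,0,0.04,0,0,0],
    [0.0286,0,0.09,0,0,0],
    [0.0286,0,0.13,0,0,0],
    [0.0286,0,0.16,0,0,0],
    [0.0286,0,0.18,0,0,0],
    [0.0286,0,0.19,0,0,0],
    [0.0286,0,0.194,0,0,0],
    [0.0286,0,0.194,0,0,0],
    [0.0286,0,0.194,0,0,0],
  ],
)

```text
clock: 10.35
tool_pos: [0.496, 0.2856, 0.0108]
eef_rot: [0.5, 0.866, 0.001, 0.0]
contact_force: [0.3, 0.2, -0.4]
opening: 0.646
```

Request:
carry_out(
  commands=[
    [0,0,0,0,0,0],
    [0,0,0,0,0,0],
    [0,0,0,0,0,0],
    [0,0,0,0,0,0],
    [0,0,0,0,0,0],
    [0,0,0,0,0,0],
    [0,0,0,0,0,0],
  ],
  fingers=255,
  grip_force=35,
)

```text
clock: 11.05
tool_pos: [0.4954, 0.2854, 0.0101]
eef_rot: [0.5, 0.866, 0.0, 0.0]
contact_force: [-0.9, -0.2, 6.7]
opening: 0.356
```

```bash
python3 - <<'E'
from h import *
p=snap('wrist','w8.png')
s=r.get_state();print(s['tool_pos'],s['contact_force'],s['opening'])
E
```

```text
[0.4954 0.2854 0.0101] [-0.9918 -0.0449  4.9404] 0.3545771033507744
```

View pics/w8.png

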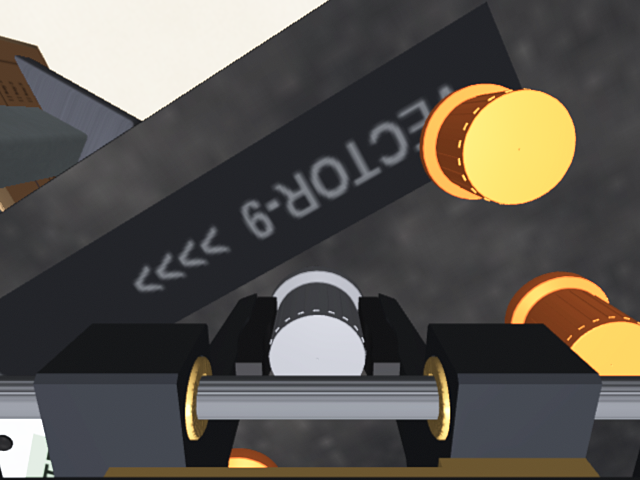

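```bash
python3 - <<'E'
from h import *
P,Q=tool()
p=snap('wrist','w9.png')
for u,v,z in [(317.5,315.5,.036),(317.5,270.5,.007),(317.5,270.5,.004)]: print(Q.inv().apply(ray(p,u,v,z)-P))
cv2.imwrite('pics/c9.png',cv2.resize(p['img'][260:380,255:380],None,fx=5,fy=5,interpolation=2))
E
```

```text
[ 0.0135  0.0007 -0.0259]
[0.018  0.0007 0.0031]
[0.0169 0.0007 0.0061]
```

View pics/c9.png

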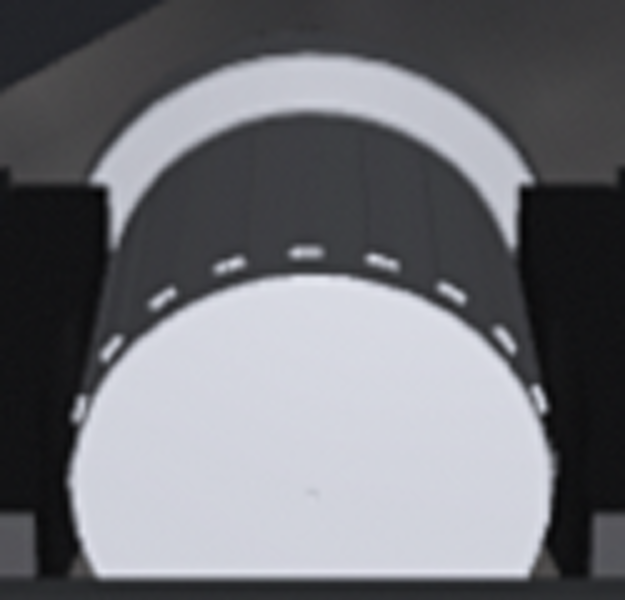

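Request:
carry_out(
  commands=[
    [0,0,-0.03,0,0,0],
    [0,0,-0.07,0,0,0],
    [0,0,-0.12,0,0,0],
    [0,0,-0.15,0,0,0],
    [-0.04,-0.013,-0.15,0,0,0],
    [-0.08,-0.027,-0.15,0,0,0],
    [-0.12,-0.04,-0.15,0,0,0],
    [-0.16,-0.054,-0.15,0,0,0],
    [-0.2,-0.067,-0.15,0,0,0],
    [-0.24,-0.081,-0.15,0,0,0],
    [-0.28,-0.094,-0.15,0,0,0],
    [-0.32,-0.108,-0.15,0,0,0],
  ],
)

```text
clock: 12.35
tool_pos: [0.5616, -0.0476, 0.1594]
eef_rot: [0.5, 0.866, -0.0, -0.0]
contact_force: [-0.3, 0.4, -0.5]
opening: 0.357
```

Request:
carry_out(
  commands=[
    [-0.04,-0.014,0,0,0,0],
    [-0.08,-0.027,0,0,0,0],
    [-0.115,-0.038,0,0,0,0],
    [-0.129,-0.043,0,0,0,0],
    [-0.129,-0.043,0,0,0,0],
    [-0.129,-0.043,0,0,0,0],
    [-0.129,-0.043,0,0,0,0],
  ],
)

```text
clock: 13.05
tool_pos: [0.5887, -0.1757, 0.1595]
eef_rot: [0.499, 0.867, 0.001, -0.001]
contact_force: [0.9, -0.4, -1.1]
opening: 0.355
```

```bash
python3 - <<'E'
from h import *
P,Q=tool()
p=snap('wrist','w10.png')
s=r.get_state();print(s['clock'],s['q'],s['tool_pos'],s['contact_force'],s['opening'])
for l in ['stud_seat','stud_tip']:
    for d in r.spot_point(p,l)[:2]:
        print(l,np.array(d['xyz']),round(d['p'],2),proj(p,d['xyz']).round())
print(proj(p,[.5589,-.1266,.056]),proj(p,[.5589,-.1266,.072]))
E
```

```text
13.1 [ 0.2586  0.771  -0.0754  1.6743  0.0789  0.7001  0.6709] [ 0.5888 -0.176   0.1597] [ 0.5643  0.2305 -0.9732] 0.35579082794762973
stud_seat [ 0.5605 -0.1276  0.0603] 0.56 [316. 152.]
stud_tip [ 0.5595 -0.1289  0.0741] 0.78 [313. 155.]
[314.0338 148.7987] [313.8598 150.6007]
```

View pics/w10.png

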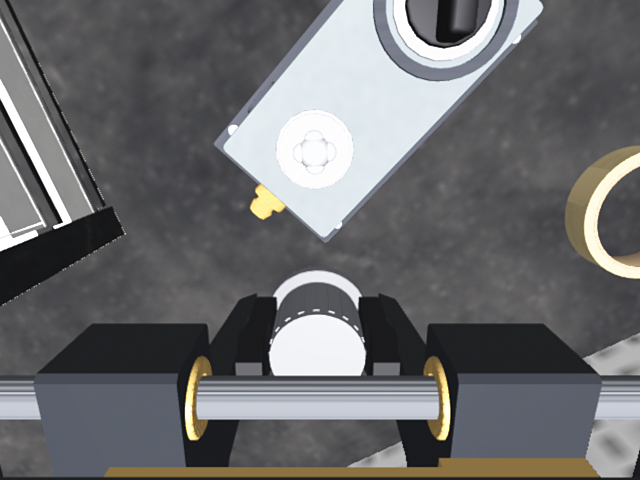

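```bash
python3 - <<'E'
from h import *
P,Q=tool()
p=snap('wrist','w11.png')
c=p['img'][100:200,265:365];cv2.imwrite('pics/c11.png',cv2.resize(c,None,fx=6,fy=6,interpolation=2))
c=p['img'][260:380,255:380];cv2.imwrite('pics/c12.png',cv2.resize(c,None,fx=5,fy=5,interpolation=2))
print(Q.as_matrix())
for u,v,z in [(314.5,149.5,.056),(314.5,151.2,.072),(317.4,358.4,P[2]+.026)]: x=ray(p,u,v,z);print(x,Q.inv().apply(x-P))
E
```

```text
[[-0.502   0.8649 -0.0002]
 [ 0.8649  0.502   0.001 ]
 [ 0.001   0.0003 -1.    ]]
[ 0.5596 -0.1282  0.056 ] [ 0.0568 -0.0009  0.1038]
[ 0.5596 -0.1281  0.072 ] [ 0.0569 -0.0008  0.0878]
[ 0.5905 -0.1785  0.1858] [-0.002   0.0007 -0.026 ]
```

View pics/c11.png

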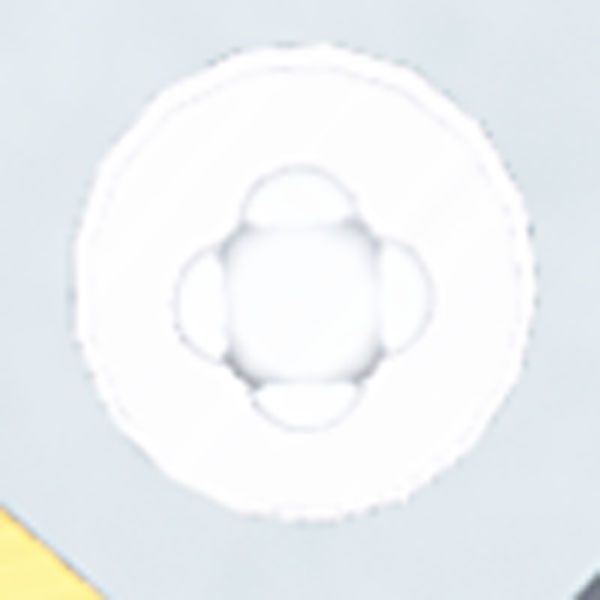

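View pics/c12.png

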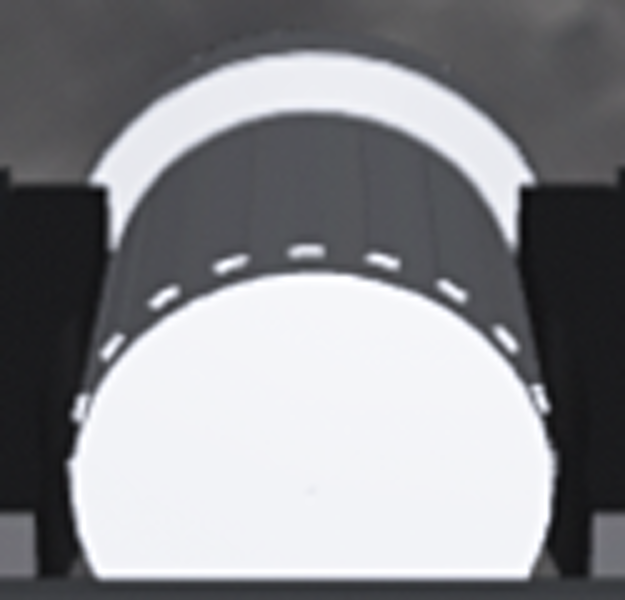

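Request:
carry_out(
  commands=[
    [0.03,0,0,0,0,0],
    [0.055,0,0.02,0,0,0],
    [0.059,-0.0005,0.04,0,0,0],
    [0.059,-0.0005,0.055,0,0,0],
    [0.059,-0.0005,0.065,0,0,0],
    [0.059,-0.0005,0.065,0,0,0],
    [0.059,-0.0005,0.065,0,0,0],
    [0.059,-0.0005,0.065,0,0,0],
  ],
  grip_force=45,
)

```text
clock: 14.05
tool_pos: [0.5595, -0.1285, 0.0954]
eef_rot: [0.5, 0.866, 0.0, 0.001]
contact_force: [0.9, 0.3, 0.9]
opening: 0.352
```

```bash
python3 - <<'E'
from h import *
s=r.get_state();print(s['clock'],s['q'],s['tool_pos'],s['contact_force'],s['opening'])
p=snap('side','side3.png')
cv2.imwrite('pics/c13.png',cv2.resize(p['img'][130:270,270:420],None,fx=4,fy=4,interpolation=2))
E
```

```text
14.05 [ 0.1765  0.8261 -0.0534  1.8397  0.0858  0.4763  0.587 ] [ 0.5595 -0.1285  0.0954] [0.9013 0.3317 0.9304] 0.3522364885507948
```

View pics/c13.png

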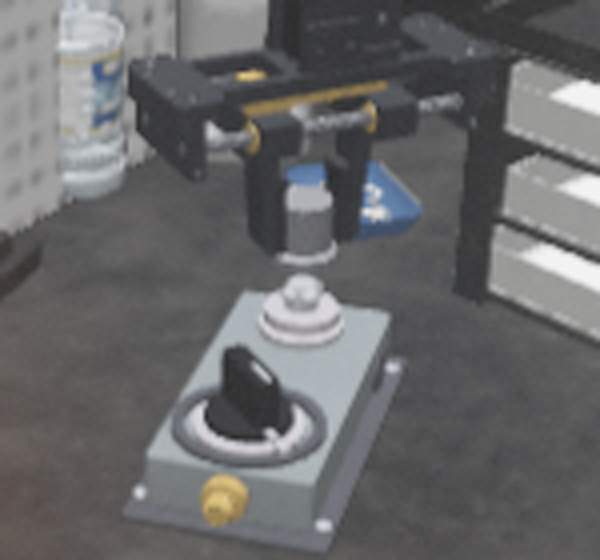

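```bash
python3 - <<'E'
from h import *
for i in range(3):
    s=r.get_state();print(s['clock'],s['tool_pos'],np.abs(s['qd']).max(),s['contact_force'])
    p=snap('wrist','w12.png')
E
```

```text
14.1 [ 0.5595 -0.1285  0.0955] 0.003040152480390096 [ 1.5038  0.2547 -0.1662]
14.15 [ 0.5594 -0.1285  0.0954] 0.004531043970770275 [ 0.4721 -0.2213 -0.0157]
14.2 [ 0.5593 -0.1284  0.0953] 0.004844111458277205 [ 0.2336  0.2808 -0.4829]
```

View pics/w12.png

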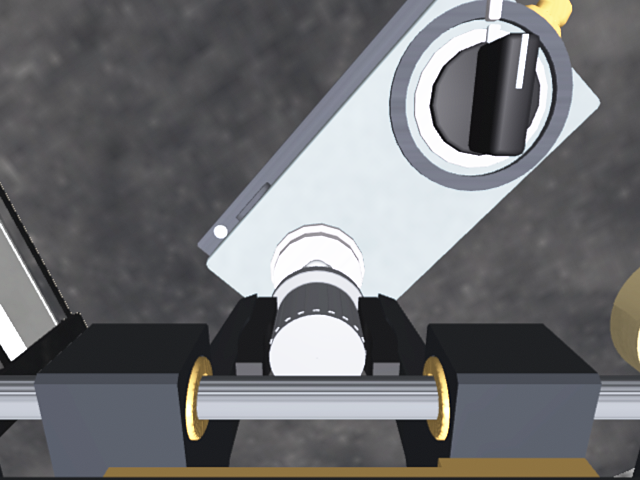

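```bash
python3 - <<'E'
from h import *
P,Q=tool()
p=snap('wrist','w13.png')
cv2.imwrite('pics/c14.png',cv2.resize(p['img'][215:320,255:380],None,fx=6,fy=6,interpolation=2))
for v in (224,230,236):
  x=ray(p,317,v,.056);print(v,Q.inv().apply(x-P)-[.0215,0,0])
for c in ([.5589,-.1266],[.5596,-.1282],[.559,-.127]):
  print(c,Q.inv().apply(np.r_[c,.056]-P), proj(p,np.r_[c,.056]+Q.apply([.0215,0,0])),proj(p,np.r_[c,.072]+Q.apply([.006,0,0])),proj(p,np.r_[c,.0644]+Q.apply([.0125,0,0])))
E
```

```text
224 [0.006  0.0006 0.0392]
230 [0.0031 0.0006 0.0392]
236 [0.0002 0.0006 0.0392]
[0.5589, -0.1266] [0.0018 0.0006 0.0392] [317.0948 232.8597] [317.153  276.6625] [317.1249 257.0352]
[0.5596, -0.1282] [0.     0.0004 0.0392] [316.6813 236.4684] [316.7144 280.3688] [316.6992 260.6857]
[0.559, -0.127] [0.0014 0.0005 0.0392] [316.8511 233.6857] [316.8945 277.511 ] [316.874  257.8709]
```

View pics/c14.png

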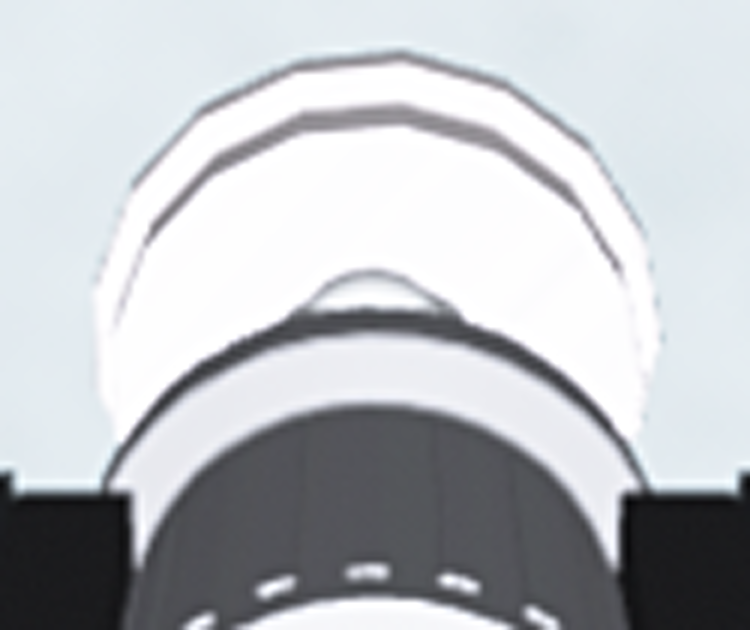

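Request:
carry_out(
  commands=[
    [0.0022,0,0,0,0,0],
    [0.0022,0,0.005,0,0,0],
    [0.0022,0,0.01,0,0,0],
    [0.0022,0,0.013,0,0,0],
    [0.0022,0,0.015,0,0,0],
    [0.0022,0,0.015,0,0,0],
    [0.0022,0,0.015,0,0,0],
  ],
)

```text
clock: 15.0
tool_pos: [0.5578, -0.1263, 0.0796]
eef_rot: [0.5, 0.866, 0.0, -0.0]
contact_force: [-0.1, -0.4, -1.2]
opening: 0.355
```

Request:
carry_out(
  commands=[
    [0,0,0.002,0,0,0],
    [0,0,0.003,0,0,0],
    [0,0,0.003,0,0,0],
  ],
)

```text
clock: 15.3
tool_pos: [0.5583, -0.1263, 0.0775]
eef_rot: [0.5, 0.866, 0.0, 0.001]
contact_force: [-0.3, 1.0, 4.8]
opening: 0.355
```

```bash
python3 - <<'E'
from h import *
s=r.get_state();print(s['clock'],s['tool_pos'],s['contact_force'],s['opening'])
p=snap('wrist','w14.png')
cv2.imwrite('pics/c15.png',cv2.resize(p['img'][200:390,195:440],None,fx=3,fy=3,interpolation=2))
E
```

```text
15.3 [ 0.5583 -0.1263  0.0775] [-0.3151  1.0247  4.784 ] 0.35479440756744096
```

View pics/c15.png

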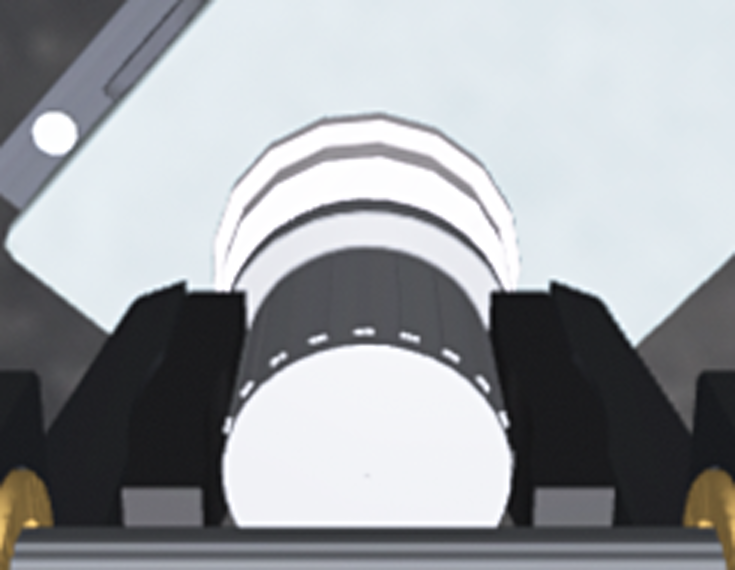

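Request:
carry_out(
  commands=[
    [0,0,0.001,0,0,0],
    [0,0,0.002,0,0,0],
    [0,0,0.003,0,0,0],
    [0,0,0.004,0,0,0],
    [0,0,0.004,0,0,0],
  ],
)

```text
clock: 15.85
tool_pos: [0.558, -0.1262, 0.073]
eef_rot: [0.5, 0.866, 0.0, 0.0]
contact_force: [0.6, -0.4, -0.0]
opening: 0.351
```

Request:
carry_out(
  commands=[
    [0,0,0.001,0,0,0],
    [0,0,0.002,0,0,0],
    [0,0,0.003,0,0,0],
    [0,0,0.004,0,0,0],
    [0,0,0.004,0,0,0],
  ],
)

```text
clock: 16.35
tool_pos: [0.5577, -0.1262, 0.0681]
eef_rot: [0.5, 0.866, 0.0, -0.0]
contact_force: [1.8, 0.1, -4.8]
opening: 0.352
```

Request:
carry_out(
  commands=[
    [0,0,0.001,0,0,0],
    [0,0,0.002,0,0,0],
    [0,0,0.003,0,0,0],
    [0,0,0.003,0,0,0],
    [0,0,0.003,0,0,0],
  ],
)

```text
clock: 16.85
tool_pos: [0.5576, -0.1266, 0.0661]
eef_rot: [0.5, 0.866, -0.0, 0.0]
contact_force: [-1.7, -0.9, 3.2]
opening: 0.355
```

Request:
carry_out(
  commands=[
    [0,0,0.001,0,0,0],
    [0,0,0.002,0,0,0],
    [0,0,0.002,0,0,0],
    [0,0,0.002,0,0,0],
  ],
)

```text
clock: 17.25
tool_pos: [0.5576, -0.1266, 0.066]
eef_rot: [0.5, 0.866, -0.0, 0.0]
contact_force: [-5.2, 1.2, 21.0]
opening: 0.357
```

```bash
python3 - <<'E'
from h import *
for i in range(3):
    s=r.get_state();print(s['clock'],s['tool_pos'],s['contact_force'],s['moment'],s['opening'])
    p=snap('wrist','w15.png')
cv2.imwrite('pics/c16.png',cv2.resize(p['img'][0:390,195:600],None,fx=1.5,fy=1.5,interpolation=2))
p=snap('side','side4.png')
cv2.imwrite('pics/c17.png',cv2.resize(p['img'][130:270,270:420],None,fx=4,fy=4,interpolation=2))
E
```

```text
17.25 [ 0.5576 -0.1266  0.066 ] [-5.1707  1.2451 20.9883] [0.1037 1.0774 0.0113] 0.3568655296287043
17.3 [ 0.5576 -0.1266  0.066 ] [-5.212   1.3136 21.9745] [ 0.156   1.0554 -0.0073] 0.35724630824506914
17.35 [ 0.5576 -0.1266  0.066 ] [-4.972   1.1213 20.2156] [ 0.1193  0.9799 -0.0722] 0.354037229496257
```

View pics/c16.png

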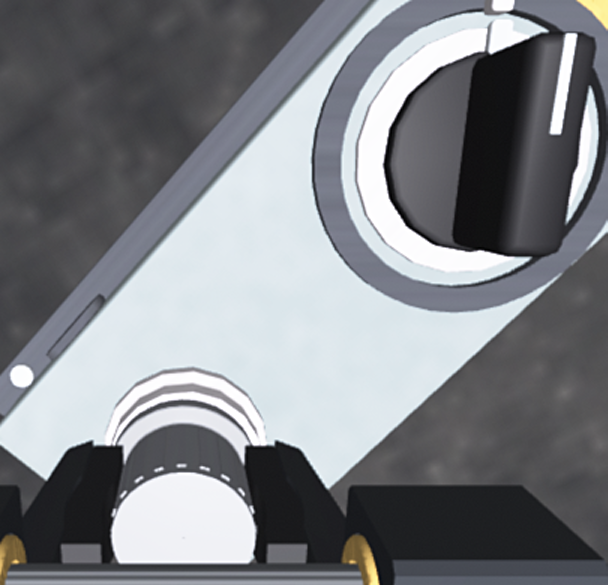

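View pics/c17.png

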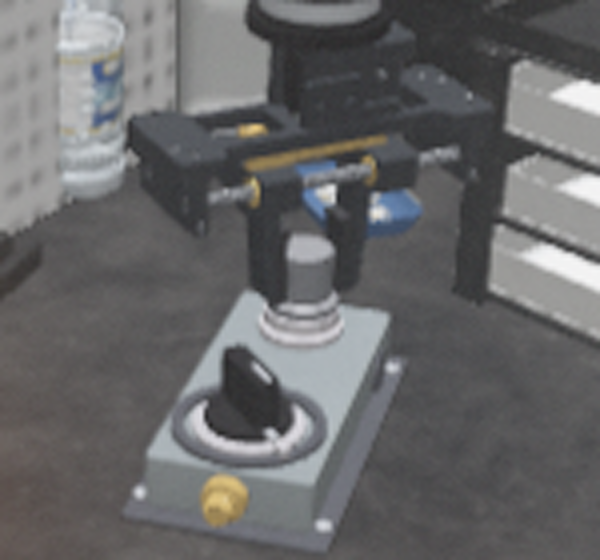

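```bash
python3 - <<'E'
from h import *
print(r.finish_job()); s=r.get_state();print(s['clock'],s['tool_pos'],s['contact_force'])
E
```

```text
the job is handed in; nothing more can be done
None
the job is handed in; nothing more can be done
```

I set the regulator knob, snapped the grey cap onto the test stud and handed the job in at about 17.4 s while still pressing. `finish_job()` gives no verdict, so what follows is from my own measurements.

- **Knob:** I turned it about 82° clockwise: 84°, then 2° back after the wrist picture showed it slightly past the rib. The pictures after release, and again at the end, show the pointer in line with the rib.
- **Cap:** I took the grey cap, not the orange or green look-alikes. Pushing it down showed resistance (4.8 N), then a drop, then a 4.8 N pull at the click. It came to a hard stop at tool height 0.066 m, which is where the rim should reach the seat.
- **Final push:** the last readings were a steady 20–22 N upward on the tool, with about 5 N sideways. The last side picture shows the cap upright and centred on the flange.
- **Bystanders:** nothing touched the thermometer, tape or clamp during the moves, though I did not re-measure their positions at the end.
- **Checks that disagreed:** two estimates of the stud's position differed by about 2 mm. I used a fresh wrist view of the stud's balls to settle it. The state could not be read after hand-in.

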